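Tare the balance and start the timer

TASK

Begin the weighing: with your fingertips press the long bar-shaped tare key on the balance lightly until it goes down, let it come up, then press the large square start key on the bench timer lightly until it goes down and draw back. Press none of the round keys, do not lift or shove the timer, and leave the beaker and everything else on the bench where they stand.

Things in the scene. Friction and masses are not known exactly. Their poses are not given: they have to be found in the camera images.
- balance: White fixed laboratory balance, 300 (x) x 220 mm (y). Origin: centre of underside; x points from the keypad edge to the back, z up. Console: front 85 mm, 45 mm high; housing behind it 60 mm high, with a steel pan 128 mm across, top at 75 mm, centre at x = +60 mm. Four black keys stand in a row along y at x = -115 mm, 50 mm apart; which key is in which place varies.
- tare_top (a point): Centre of the upper face of the tare key: the one long bar-shaped key (40 mm along the balance's y, 16 mm along its x, black) in the row of four on the balance, 10 mm proud of the console when up, so 55 mm above the table. z up, axes as the balance.
- tare (a joint): The bar-shaped tare key. Value 0 = up, 0.006 m = fully down; it springs back when let go. It resists with 1.5 N at rest, rising to 6 N fully down, and registers at 3 mm of travel (about 4 N).
- key_a (a joint): Small round balance key. Value 0 = up, 0.006 m = fully down; it springs back when let go. It resists with 1.5 N at rest, rising to 6 N fully down, and registers at 3 mm of travel (about 4 N).
- key_a_top (a point): Centre of the upper face of one of the three small round keys (16 mm diameter, black, 10 mm proud) of the balance (first); not to be pressed. z up, x axis away from the operator as for the balance.
- key_b (a joint): Small round balance key. Value 0 = up, 0.006 m = fully down; it springs back when let go. It resists with 1.5 N at rest, rising to 6 N fully down, and registers at 3 mm of travel (about 4 N).
- key_b_top (a point): Centre of the upper face of one of the three small round keys (16 mm diameter, black, 10 mm proud) of the balance (second); not to be pressed. z up, x axis away from the operator as for the balance.
- key_c (a joint): Small round balance key. Value 0 = up, 0.006 m = fully down; it springs back when let go. It resists with 1.5 N at rest, rising to 6 N fully down, and registers at 3 mm of travel (about 4 N).
- key_c_top (a point): Centre of the upper face of one of the three small round keys (16 mm diameter, black, 10 mm proud) of the balance (third); not to be pressed. z up, x axis away from the operator as for the balance.
- timer: Loose flat white bench timer, about 0.35 kg, 110 mm (x) x 62 mm (y) x 26 mm high, standing on the table at any yaw. Origin: centre of its underside. A green display strip lies between its two keys, which stand on its long centre line, 34 mm either side of its middle.
- start_top (a point): Centre of the upper face of the timer's start key: the large square key (28 x 28 mm, black), at x = +34 mm of the timer, 10 mm proud of its top when up, so 36 mm above the table. z up, axes as the timer.
- start (a joint): The timer's square start key. Value 0 = up, 0.006 m = fully down; it springs back when let go. It resists with 1.5 N at rest, rising to 6 N fully down, and registers at 3 mm of travel (about 4 N).
- clear_top (a point): Centre of the upper face of the timer's clear key: the small round one (16 mm diameter, black), at x = -34 mm of the timer, 10 mm proud; not to be pressed.
- clear (a joint): The timer's small round clear key. Value 0 = up, 0.006 m = fully down; it springs back when let go. It resists with 1.5 N at rest, rising to 6 N fully down, and registers at 3 mm of travel (about 4 N).
- beaker: Glass beaker, 66 mm across, 85 mm high, standing on the balance pan (rim about 160 mm above the table). Origin: centre of its underside.
- vial_timer: Small amber vial, 22 mm across, 45 mm high, standing beside the middle of one long side of the timer, 65 to 70 mm from the timer's middle. Origin: centre of its underside.
- vial_balance: Small amber vial, 26 mm across, 55 mm high, standing on the table in front of the balance's keypad, 65 to 85 mm from the row of keys. Origin: centre of its underside.
- amber: Amber bottle, 56 mm across, 100 mm high, farther from the robot than the timer. Origin: centre of its underside.
- jar_right: White jar with blue cap, 54 mm across, 70 mm high, to the right of the timer. Origin: centre of its underside.
- jar_left: White jar with blue cap, 54 mm across, 70 mm high, to the left of the balance. Origin: centre of its underside.
- spatula: Steel spatula, 170 mm long, lying flat on the table on the robot's side of the timer. Origin: about its middle.
Mind the look-alikes: they are no part of the job. Leave any green or red look-alike of the beaker alone.

How it is judged (in metres and radians):
On the way, in this order (a step that is already met when the one before it is completed fails the run):
1. the tare key is pressed down (past 3 mm) (value of joint tare above 0.003 m), for 0.04 s.
2. the tare key has come up again (under 1 mm) (value of joint tare below 0.001 m), for 0.1 s.
3. the timer's start key is pressed down (past 3 mm) (value of joint start above 0.003 m), for 0.04 s.
At the end, for the whole second after the job is handed in: All six keys are up again (under 1 mm), the timer lies flat within 15 mm of where it started and at rest, and the beaker, vials, bottle, jars and spatula are upright (spatula: lying) within 15 mm of where they started (value of joint each of tare, key_a, key_b, key_c, start, clear below 0.001 m and distance of each of timer, beaker, vial_timer, vial_balance, amber, jar_right, jar_left, spatula from where it was at the start of the episode below 0.015 m and angle between timer's own z axis and vertical below 0.05 rad and linear speed of timer below 0.01 m/s and angle between each of beaker, vial_timer, vial_balance, amber, jar_right, jar_left's own z axis and vertical below 0.1 rad); the robot touches nothing.
It fails at once if a round key of the balance or the timer's round clear key is pressed (value of joint any of key_a, key_b, key_c, clear above 0.002 m).
It fails at once if the robot presses on anything with more than 30 N (contact force between any of the fingers, the arm and anything else above 30 N).
It fails at once if the timer is lifted (8 mm), tipped (0.15 rad) or shoved (15 mm) (height (world z) of timer above 0.008 m or angle between timer's own z axis and vertical above 0.15 rad or distance of timer from where it was at the start of the episode above 0.015 m).
It fails at once if the beaker, a vial, bottle, jar or the spatula is moved by more than 15 mm or tipped (distance of any of beaker, vial_timer, vial_balance, amber, jar_right, jar_left, spatula from where it was at the start of the episode above 0.015 m or angle between any of beaker, vial_timer, vial_balance, amber, jar_right, jar_left's own z axis and vertical above 0.25 rad).
It also fails if it takes over 45 s, if anything falls off the work surface, if the arm or the gripper's body presses on something with over 40 N, if the wrist force passes 120 N, or if a joint passes its speed limit or range.

ROBOT

A 6-joint arm with a two-finger parallel gripper is mounted at the origin on the work surface. World frame = base frame: x ahead of the robot, y to its left, z up, the work surface at z = 0. Lengths are in mm, angles in rad, forces in N, time in s.
With the tool pointing down it reaches from about 350 to 725 mm from the base axis. Payload 6 kg.
Tool frame: the origin (TCP) lies on the centre line of the jaws, within the pads' length; the fingertips stand 22 mm ahead of it and the grasp point (between the pads) lies 3 mm ahead of it (env.nose_length is the x of the fingertips in the tool frame, in mm); x points along the fingers, y is the direction in which the jaws open and shut, and the axes are right-handed (so a half turn about x gives the same grasp; the last joint's range is limited). The gripper opens to 85 mm and grips with 20 to 120 N. Pads are 22 mm wide; open, the fingers measure 114 mm over their backs; the gripper's body (76 mm by 85 mm) begins 54 mm behind the grasp point. The pads swing forward as they close: fully open they stand 13 mm farther back than shut.
Start: joints at [1.508, 0.04, 0.085, 0, -1.615, -0.334], TCP at [231.854, 553.371, 253.261] pointing down, gripper open.
Joint ranges: [-2.56, 2.56], [-1.29, 2.01], [-1.08, 1.49], [-3.29, 1.98], [-2.81, -0.18], [-2.99, 2.99]. Speed limits (rad/s): [2.57, 2.57, 3.01, 3.14, 3.14, 3.14].

INTERFACE

Orientations are given as a unit quaternion [x, y, z, w].
In Python, from station import env gives the robot as it stands. The module is installed in compiled form; this text tells all that it offers.
- The arm moves only by the tool play_rows, never from a script. Its argument "steps" is a list of rows, each an object of numbers: "dx", "dy", "dz": the shift along the tool's x, y, z in units of 25 mm (1.0 is 25 mm); "ax", "ay", "az": the turn, a rotation vector about the tool's x, y, z in units of 6 degrees (1.0 is 6 degrees); "jaw": the opening, from 0 (shut) to 1 (fully open). In form: [{"dx": .., "dy": .., "dz": .., "ax": .., "ay": .., "az": .., "jaw": ..}, ...]. A call has exactly 8 rows; each row shifts and turns the commanded pose from where the row before left it, along the tool's axes as they then stand; what a row does not reach is not made up. A row lasts 1/12 s, in which the tool goes at most 41.7 mm and 7.16 degrees, less where a joint would pass 70% of its speed; a pose out of reach is approached as far as the arm can. A call is refused whole if a number of a shift passes 1 or a number of a turn 1, either way. A call with a gripper value outside its range is refused whole. The fingers move at their own pace and stop on an object; the grip force is fixed at half the most. Time passes only in rows, so rows that do not move let the fingers close, or fill a call up. It gives the time, the measured TCP pose, the force and the opening at its end, in the units of the state.
- env.state(): the state, without advancing time (a new reading comes with each control period).
- env.capture(name): name is "side" or "top" or "wrist"; returns a dict with "color" (420x560x3 uint8, red, green, blue), "fx", "fy", "cx", "cy" (pixels), "origin" and "attitude" of the camera in the world. Camera axes: x right, y up, looking along -z (the intrinsics and any distortion apply to the point x, -y, -z); pixel columns grow to the right and rows downward; lengths in mm; the calibration is good to about 2 mm. A picture is of the moment at which its call begins. There is no depth.
- env.job_done(): hands the job in, once; it reports no verdict.
The state is a dict: "time": time; "joint_pos": joint angles; "dq": joint speeds; "effort": joint torques, N m; "tool_pos": TCP position; "orientation": TCP orientation; "ft_force": force on the tool from outside, world axes, zero at the start; "wrist_torque": the same for the moment, N m; "opening": opening from 0.0 (shut) to 1.0 (fully open).
Only numpy, scipy, OpenCV 4.12 (cv2) and the standard library are available. Lean on these libraries where they do the work, as an engineer would, in place of code of your own. Each camera call takes 0.05 s, during which the arm holds its last target. There are 200 camera calls.

## Working session

There is one attempt and no reset: what is moved stays moved. The work goes in short steps, Python scripts to look and compute and a tool call to move; the robot and the scene stay as the last step left them, time stands still between calls to the robot, and variables do not carry over. Pictures are saved under pics/ and viewed, about 8 in all and at most 12, crops included, and the job is handed in when it is done.

Besides the shell and the picture viewer there is one more tool, called after ">>>" as name(argument=value, ...), one argument or row to a line, values as JSON. play_rows: Moves the arm, as the interface text tells. Its arguments: {"type":"object","properties":{"steps":{"type":"array","items":{"type":"object","properties":{"dx":{"type":"number"},"dy":{"type":"number"},"dz":{"type":"number"},"ax":{"type":"number"},"ay":{"type":"number"},"az":{"type":"number"},"jaw":{"type":"number"}}}}},"required":["steps"]}

```bash
mkdir -p pics
cat > h.py <<'E'
import numpy as np, cv2
from station import env
from scipy.spatial.transform import Rotation as R
def att(c):
    a=np.array(c["attitude"],float)
    return a if a.shape==(3,3) else R.from_quat(a).as_matrix()
def ray(c,u,v):
    d=np.array([(u-c["cx"])/c["fx"],-(v-c["cy"])/c["fy"],-1.]); return att(c)@d
def onz(c,u,v,z):
    d=ray(c,u,v); o=np.array(c["origin"],float); return o+d*(z-o[2])/d[2]
def proj(c,p):
    q=att(c).T@(np.array(p,float)-np.array(c["origin"])); return c["cx"]+c["fx"]*q[0]/-q[2], c["cy"]-c["fy"]*q[1]/-q[2]
def save(n,im): cv2.imwrite("pics/"+n,im[:,:,::-1])
E
python3 - <<'E'
from h import *
import pickle
for n in("top","side","wrist"):
    c=env.capture(n); pickle.dump(c,open(n+"0.pkl","wb")); save(n+"0.png",c["color"])
    print(n,{k:np.round(v,3).tolist() if not isinstance(v,str) else v for k,v in c.items() if k!="color"})
print(env.state(),env.nose_length)
E
```

```text
top {'fx': 432.178, 'fy': 432.178, 'cx': 285.327, 'cy': 214.676, 'origin': [277.994, -2.942, 1202.024], 'attitude': [-0.073, 0.075, 0.725, -0.681]}
side {'fx': 472.736, 'fy': 472.736, 'cx': 275.267, 'cy': 204.452, 'origin': [376.654, -1022.723, 845.57], 'attitude': [0.446, -0.033, -0.071, 0.892]}
wrist {'fx': 368.127, 'fy': 368.127, 'cx': 280.618, 'cy': 213.018, 'origin': [302.389, 524.425, 372.308], 'attitude': [0.082, -0.122, 0.824, -0.548]}
{'time': 0.15, 'joint_pos': array([ 1.50771500e+00,  4.06828238e-02,  8.40204625e-02, -3.25272174e-04,
       -1.61551555e+00, -3.33703288e-01]), 'dq': array([-0.00032122, -0.00167655,  0.00259648,  0.00136145, -0.00082228,
        0.00069608]), 'effort': array([-1.67961367e-03, -3.68614626e+01,  3.47691929e+01,  6.93633556e+00,
       -4.43203171e-03, -2.08549721e-06]), 'tool_pos': array([231.7283667 , 553.19311908, 252.49447565]), 'orientation': array([-0.69318955,  0.1398606 ,  0.69328545,  0.13886161]), 'ft_force': array([ 0.39234302,  0.49000528, -0.3529306 ]), 'wrist_torque': array([ 0.01520637,  0.00345095, -0.00898577]), 'opening': 1.0016090260842228} 22.0
```

View pics/top0.png

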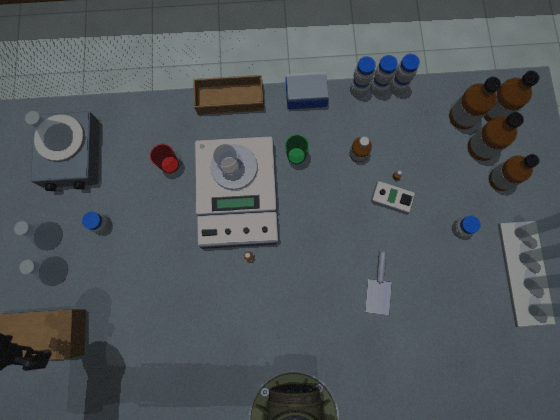

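View pics/side0.png

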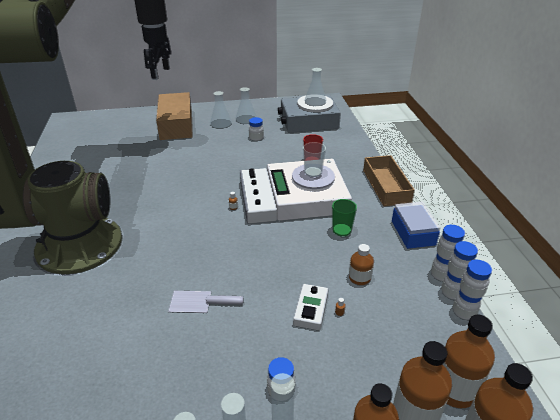

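The top view shows the balance keys in a row: the bar at (209,233) and round keys at (228,231), (246,230) and (265,229). The timer's square key is at (406,199), its round key at (383,192), and a vial stands at (397,175). The side view agrees. Next I'll measure the keys in both views.

Run:
```python
from h import *
import pickle
C={n:pickle.load(open(n+"0.pkl","rb")) for n in("top","side")}
boxes={"top":[(198,215,280,246),(372,182,416,213)],"side":[(240,160,275,222),(292,284,330,330)]}
B={}
for n,c in C.items():
    g=c["color"].max(2)
    for i,(a,b,d,e) in enumerate(boxes[n]):
        m=(g[b:e,a:d]<60).astype(np.uint8)
        k,l,s,ce=cv2.connectedComponentsWithStats(m)
        for j in range(1,k):
            if s[j,4]>8: 
                u,v=ce[j]+[a,b]; z=[55,36][i]
                print(n,i,s[j].tolist(),np.round([u,v],1),np.round(onz(c,u,v,z-3),1))
t=C["top"]["color"]; s=C["side"]["color"]
f=lambda im,a,b,d,e:cv2.resize(im[b:e,a:d],(400,290),interpolation=cv2.INTER_CUBIC)
save("crop.png",np.vstack([np.hstack([f(t,190,200,280,265),f(t,365,160,425,220)]),np.hstack([f(s,225,155,305,225),f(s,280,275,350,335)])]))
```

```text
top 0 [46, 13, 5, 6, 22] [246.  230.1] [487.6  95.1  52. ]
top 0 [64, 12, 5, 5, 21] [264.2 229. ] [487.4  45.9  52. ]
top 0 [4, 15, 15, 6, 84] [208.7 232.3] [488. 196.  52.]
top 0 [27, 14, 6, 5, 22] [227.3 231. ] [488.3 145.6  52. ]
top 0 [26, 15, 55, 16, 120] [258.4 243.4] [449.4  63.5  52. ]
top 1 [8, 7, 5, 6, 23] [382.1 191.8] [ 575.5 -287.8   33. ]
top 1 [28, 12, 12, 12, 96] [405.4 199.3] [ 549.7 -350.1   33. ]
top 1 [0, 19, 34, 12, 52] [387.7 206.8] [ 531.5 -298.4   33. ]
side 0 [9, 9, 6, 9, 38] [251.4 173. ] [490.  191.3  52. ]
side 0 [31, 10, 4, 14, 26] [273.  174.9] [553.7 170.2  52. ]
side 0 [12, 20, 4, 5, 19] [253.4 181.9] [490.4 142.3  52. ]
side 0 [14, 30, 4, 5, 16] [255.4 191.8] [490.   90.9  52. ]
side 0 [15, 40, 5, 5, 21] [257.2 201.9] [489.   41.3  52. ]
side 1 [19, 3, 6, 7, 35] [313.6 289.8] [ 577.5 -291.8   33. ]
side 1 [10, 22, 14, 13, 145] [308.2 312.1] [ 551.3 -354.    33. ]
```

View pics/crop.png

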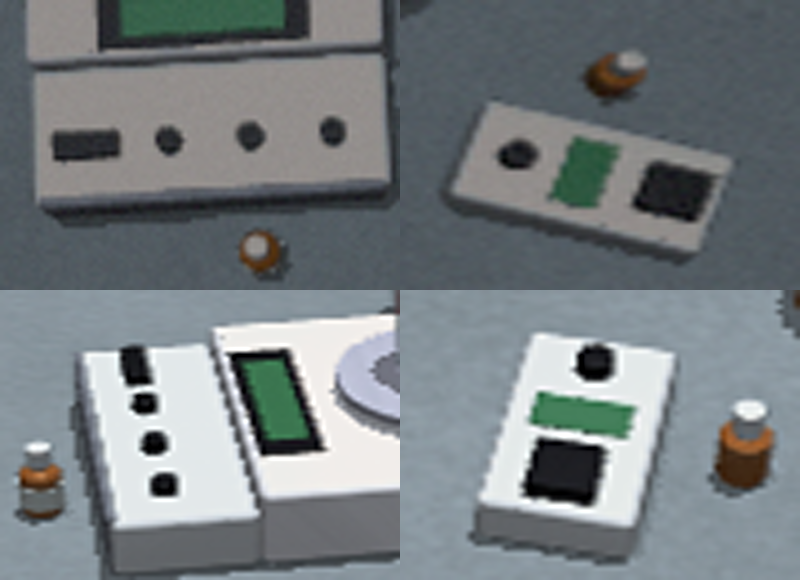

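Both views agree. The tare key is the leftmost bar at top (209,232), side (251,173); the other three in that row are round. Start is the square key at top (405,199), side (308,312), with the round clear key at the other end of the timer. Now I'll triangulate and plan.

```bash
cat >> h.py <<'E'
def need(p,yax=None):
    s=env.state(); M=R.from_quat(s["orientation"]).as_matrix()
    if yax is None: y=M[:,1]*[1,1,0]
    else: y=np.array([*yax,0.])
    y/=np.linalg.norm(y)
    if y@M[:,1]<0:y=-y
    x=np.array([0,0,-1.]); T=np.c_[x,y,np.cross(x,y)]
    rv=R.from_matrix(M.T@T).as_rotvec(degrees=True)
    sh=T.T@(np.array(p,float)-s["tool_pos"])
    print("t",round(s["time"],2),"pos",s["tool_pos"].round(1),"F",s["ft_force"].round(1),"open",round(s["opening"],2),"q",s["joint_pos"].round(2))
    print("turn units",(rv/6).round(3),"shift units after turn",(sh/25).round(3))
E
python3 - <<'E'
from h import *
import pickle
C=[pickle.load(open(n+"0.pkl","rb")) for n in("top","side")]
for nm,a,b in [("tare",(208.7,232.3),(251.4,173)),("kR",(264.2,229),(257.2,201.9)),("start",(405.4,199.3),(308.2,312.1)),("clear",(382.1,191.8),(313.6,289.8))]:
    A=0;y=0
    for c,p in zip(C,(a,b)):
        d=ray(c,*p);d/=np.linalg.norm(d);P=np.eye(3)-np.outer(d,d);A=A+P;y=y+P@np.array(c["origin"])
    print(nm,np.linalg.solve(A,y).round(1))
need((489,194,150),(0,1))
E
```

```text
tare [489.7 196.6  48.5]
kR [488.9  46.1  48.1]
start [ 551.4 -351.2   29.3]
clear [ 577.4 -288.8   29.3]
t 0.15 pos [231.7 553.2 252.5] F [ 0.4  0.5 -0.4] open 1.0 q [ 1.51  0.04  0.08 -0.   -1.62 -0.33]
turn units [-3.789e+00  1.000e-03 -1.400e-02] shift units after turn [  4.1    14.368 -10.291]
```

>>> play_rows(
  steps=[
    {"ax": -1,"jaw": 0},
    {"ax": -1,"jaw": 0},
    {"ax": -1,"jaw": 0},
    {"ax": -0.79,"jaw": 0},
    {"dy": 1,"dz": -0.7,"jaw": 0},
    {"dy": 1,"dz": -0.7,"jaw": 0},
    {"dy": 1,"dz": -0.7,"jaw": 0},
    {"dy": 1,"dz": -0.7,"jaw": 0},
  ],
)

```text
$.steps[0]: bad value
```

>>> play_rows(
  steps=[
    {"dy": 1,"dz": -0.7,"jaw": 0},
    {"dy": 1,"dz": -0.7,"jaw": 0},
    {"dy": 1,"dz": -0.7,"jaw": 0},
    {"dy": 1,"dz": -0.7,"jaw": 0},
    {"dy": 1,"dz": -0.7,"jaw": 0},
    {"dy": 1,"dz": -0.7,"jaw": 0},
    {"dy": 1,"dz": -0.7,"jaw": 0},
    {"dy": 1,"dz": -0.7,"jaw": 0},
  ],
)

```text
$.steps[0]: bad value
```

```bash
python3 -c "
from h import *
need((489.5,195.5,130),(0,1))"
```

```text
t 0.15 pos [231.7 553.2 252.5] F [ 0.4  0.5 -0.4] open 1.0 q [ 1.51  0.04  0.08 -0.   -1.62 -0.33]
turn units [-3.789e+00  1.000e-03 -1.400e-02] shift units after turn [  4.9    14.308 -10.311]
```

All keys probably have to be present in each row.

>>> play_rows(
  steps=[
    {"dx": 0,"dy": 0,"dz": 0,"ax": -1,"ay": 0,"az": 0,"jaw": 0},
    {"dx": 0,"dy": 0,"dz": 0,"ax": -1,"ay": 0,"az": 0,"jaw": 0},
    {"dx": 0,"dy": 0,"dz": 0,"ax": -1,"ay": 0,"az": 0,"jaw": 0},
    {"dx": 0,"dy": 0,"dz": 0,"ax": -0.79,"ay": 0,"az": 0,"jaw": 0},
    {"dx": 0,"dy": 1,"dz": -0.7,"ax": 0,"ay": 0,"az": 0,"jaw": 0},
    {"dx": 0,"dy": 1,"dz": -0.7,"ax": 0,"ay": 0,"az": 0,"jaw": 0},
    {"dx": 0,"dy": 1,"dz": -0.7,"ax": 0,"ay": 0,"az": 0,"jaw": 0},
    {"dx": 0,"dy": 1,"dz": -0.7,"ax": 0,"ay": 0,"az": 0,"jaw": 0},
  ],
)

```text
time: 0.82
tool_pos: [302.3, 452.2, 252.9]
orientation: [-0.707, -0.0, 0.707, -0.001]
ft_force: [0.0, -0.0, -0.7]
opening: 0.0
```

>>> play_rows(
  steps=[
    {"dx": 0,"dy": 1,"dz": -0.7,"ax": 0,"ay": 0,"az": 0,"jaw": 0},
    {"dx": 0,"dy": 1,"dz": -0.7,"ax": 0,"ay": 0,"az": 0,"jaw": 0},
    {"dx": 0,"dy": 1,"dz": -0.7,"ax": 0,"ay": 0,"az": 0,"jaw": 0},
    {"dx": 0,"dy": 1,"dz": -0.7,"ax": 0,"ay": 0,"az": 0,"jaw": 0},
    {"dx": 0,"dy": 1,"dz": -0.7,"ax": 0,"ay": 0,"az": 0,"jaw": 0},
    {"dx": 0,"dy": 1,"dz": -0.7,"ax": 0,"ay": 0,"az": 0,"jaw": 0},
    {"dx": 0,"dy": 1,"dz": -0.7,"ax": 0,"ay": 0,"az": 0,"jaw": 0},
    {"dx": 0,"dy": 1,"dz": -0.7,"ax": 0,"ay": 0,"az": 0,"jaw": 0},
  ],
)

```text
time: 1.48
tool_pos: [442.4, 252.0, 253.2]
orientation: [-0.707, -0.0, 0.707, -0.0]
ft_force: [0.9, 0.9, 0.3]
opening: 0.003
```

```bash
python3 -c "
from h import *
need((489.5,195.5,130),(0,1))"
```

```text
t 1.48 pos [442.4 252.  253.2] F [0.9 0.9 0.3] open 0.0 q [ 0.91 -0.2  -0.14 -0.   -1.63  0.66]
turn units [0.003 0.002 0.   ] shift units after turn [ 4.927  2.261 -1.885]
```

Tracking is good. I'll go to above the tare key (tip about 40 mm above it) and check from the wrist camera.

>>> play_rows(
  steps=[
    {"dx": 0.5,"dy": 0.75,"dz": -0.63,"ax": 0,"ay": 0,"az": 0,"jaw": 0},
    {"dx": 0.5,"dy": 0.75,"dz": -0.63,"ax": 0,"ay": 0,"az": 0,"jaw": 0},
    {"dx": 0.5,"dy": 0.76,"dz": -0.63,"ax": 0,"ay": 0,"az": 0,"jaw": 0},
    {"dx": 1,"dy": 0,"dz": 0,"ax": 0,"ay": 0,"az": 0,"jaw": 0},
    {"dx": 1,"dy": 0,"dz": 0,"ax": 0,"ay": 0,"az": 0,"jaw": 0},
    {"dx": 1,"dy": 0,"dz": 0,"ax": 0,"ay": 0,"az": 0,"jaw": 0},
    {"dx": 0.4,"dy": 0,"dz": 0,"ax": 0,"ay": 0,"az": 0,"jaw": 0},
    {"dx": 0,"dy": 0,"dz": 0,"ax": 0,"ay": 0,"az": 0,"jaw": 0},
  ],
)

```text
time: 2.15
tool_pos: [487.8, 196.0, 127.8]
orientation: [-0.706, 0.001, 0.709, -0.001]
ft_force: [0.5, -0.1, 0.7]
opening: 0.001
```

Run:
```python
from h import *
need((489.5,195.5,76),(0,1))
c=env.capture("wrist"); im=c["color"].copy()
for p in[(489.5,195.5,55),(489,145.5,55)]:
    u,v=proj(c,p); print(u,v); cv2.drawMarker(im,(int(u),int(v)),(255,0,0),0,10)
save("w1.png",im)
```

```text
t 2.15 pos [487.8 196.  127.8] F [ 0.5 -0.1  0.7] open 0.0 q [ 0.76 -0.13 -0.31 -0.   -1.4   0.81]
turn units [-0.001  0.043 -0.03 ] shift units after turn [ 2.071  0.021 -0.067]
280.64789778350314 239.77154366384605
369.8538217567782 240.44019551462398
```

View pics/w1.png

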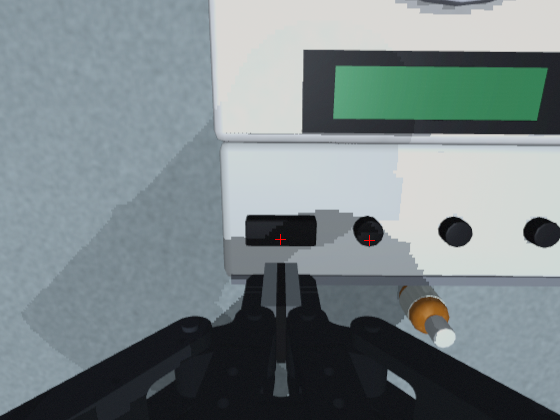

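The wrist picture shows the bar key at about (281,231), with the round keys to its right and the shut fingertips at (281,264). My mark is about 9 px below the key centre. I'll check this against the known fingertip position.

Run:
```python
from h import *
c=env.capture("wrist"); s=env.state(); M=R.from_quat(s["orientation"]).as_matrix()
print("cam",np.round(c["origin"],1),"view dir",att(c)[:,2].round(3))
g=c["color"].max(2)
for a,b,d,e in[(240,208,322,250),(345,210,390,250),(435,212,475,250)]:
    m=(g[b:e,a:d]<45).astype(np.uint8)
    k,l,st,ce=cv2.connectedComponentsWithStats(m); j=1+st[1:,4].argmax(); u,v=ce[j]+[a,b]
    print(st[j]+[a,b,0,0,0],(u,v),[onz(c,u,v,z).round(1)[:2] for z in(50,55)])
tip=s["tool_pos"]+M@[22,0,0]; print("tip",tip.round(1))
for w in(-11,0,11): print(w,np.round(proj(c,s["tool_pos"]+M@[22,0,w]),1))
im=cv2.resize(c["color"][200:300,200:360],(800,500),interpolation=cv2.INTER_CUBIC);save("w1c.png",np.clip(im*2.5,0,255).astype(np.uint8))
```

```text
cam [565.4 196.6 250.1] view dir [0.293 0.002 0.956]
[ 248  216   69   30 1783] (np.float64(284.4385866517106), np.float64(231.2361189007291)) [array([493.1, 193.9]), array([494.9, 194. ])]
[354 217  29  29 631] (np.float64(367.7369255150555), np.float64(231.39936608557844)) [array([492.9, 145.8]), array([494.7, 147.1])]
[438 218  33  29 543] (np.float64(454.5451197053407), np.float64(232.2965009208103)) [array([492.3,  95.5]), array([494.2,  98. ])]
tip [489.5 197.  109.9]
-11 [278.8 263.4]
0 [278.8 287.1]
11 [278.9 309.9]
```

View pics/w1c.png

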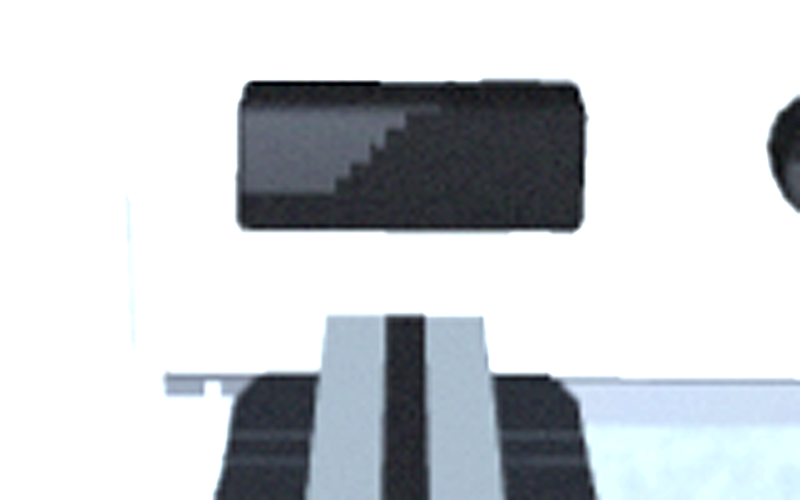

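The fingertip prediction (row 263.4) matches the picture (264), so the wrist view is consistent with the tool. It puts the key at x≈492. All views combined give (491,195), and a 22 mm pad covers a 16 mm key with margin either way. Descending to just above it.

>>> play_rows(
  steps=[
    {"dx": 0.5,"dy": 0.04,"dz": -0.05,"ax": 0,"ay": 0,"az": 0,"jaw": 0},
    {"dx": 0.5,"dy": 0,"dz": -0.04,"ax": 0,"ay": 0,"az": 0,"jaw": 0},
    {"dx": 0.4,"dy": 0,"dz": 0,"ax": 0,"ay": 0,"az": 0,"jaw": 0},
    {"dx": 0.3,"dy": 0,"dz": 0,"ax": 0,"ay": 0,"az": 0,"jaw": 0},
    {"dx": 0.1,"dy": 0,"dz": 0,"ax": 0,"ay": 0,"az": 0,"jaw": 0},
    {"dx": 0,"dy": 0,"dz": 0,"ax": 0,"ay": 0,"az": 0,"jaw": 0},
    {"dx": 0,"dy": 0,"dz": 0,"ax": 0,"ay": 0,"az": 0,"jaw": 0},
    {"dx": 0,"dy": 0,"dz": 0,"ax": 0,"ay": 0,"az": 0,"jaw": 0},
  ],
)

```text
time: 2.92
tool_pos: [491.7, 196.1, 86.5]
orientation: [0.707, 0.0, -0.707, -0.0]
ft_force: [0.5, 0.7, 0.1]
opening: -0.0
```

>>> play_rows(
  steps=[
    {"dx": 0.1,"dy": 0,"dz": 0,"ax": 0,"ay": 0,"az": 0,"jaw": 0},
    {"dx": 0.1,"dy": 0,"dz": 0,"ax": 0,"ay": 0,"az": 0,"jaw": 0},
    {"dx": 0.1,"dy": 0,"dz": 0,"ax": 0,"ay": 0,"az": 0,"jaw": 0},
    {"dx": 0.04,"dy": 0,"dz": 0,"ax": 0,"ay": 0,"az": 0,"jaw": 0},
    {"dx": 0.04,"dy": 0,"dz": 0,"ax": 0,"ay": 0,"az": 0,"jaw": 0},
    {"dx": 0.04,"dy": 0,"dz": 0,"ax": 0,"ay": 0,"az": 0,"jaw": 0},
    {"dx": 0,"dy": 0,"dz": 0,"ax": 0,"ay": 0,"az": 0,"jaw": 0},
    {"dx": 0,"dy": 0,"dz": 0,"ax": 0,"ay": 0,"az": 0,"jaw": 0},
  ],
)

```text
time: 3.58
tool_pos: [491.3, 195.8, 75.5]
orientation: [-0.707, 0.0, 0.707, -0.0]
ft_force: [-1.9, -0.4, 2.5]
opening: -0.002
```

>>> play_rows(
  steps=[
    {"dx": 0.04,"dy": 0,"dz": 0,"ax": 0,"ay": 0,"az": 0,"jaw": 0},
    {"dx": 0.04,"dy": 0,"dz": 0,"ax": 0,"ay": 0,"az": 0,"jaw": 0},
    {"dx": 0.04,"dy": 0,"dz": 0,"ax": 0,"ay": 0,"az": 0,"jaw": 0},
    {"dx": 0,"dy": 0,"dz": 0,"ax": 0,"ay": 0,"az": 0,"jaw": 0},
    {"dx": 0,"dy": 0,"dz": 0,"ax": 0,"ay": 0,"az": 0,"jaw": 0},
    {"dx": 0,"dy": 0,"dz": 0,"ax": 0,"ay": 0,"az": 0,"jaw": 0},
    {"dx": 0,"dy": 0,"dz": 0,"ax": 0,"ay": 0,"az": 0,"jaw": 0},
    {"dx": 0,"dy": 0,"dz": 0,"ax": 0,"ay": 0,"az": 0,"jaw": 0},
  ],
)

```text
time: 4.25
tool_pos: [491.5, 195.9, 72.5]
orientation: [0.707, 0.0, -0.707, 0.0]
ft_force: [-1.9, -0.3, 4.3]
opening: 0.0
```

>>> play_rows(
  steps=[
    {"dx": 0.04,"dy": 0,"dz": 0,"ax": 0,"ay": 0,"az": 0,"jaw": 0},
    {"dx": 0,"dy": 0,"dz": 0,"ax": 0,"ay": 0,"az": 0,"jaw": 0},
    {"dx": 0,"dy": 0,"dz": 0,"ax": 0,"ay": 0,"az": 0,"jaw": 0},
    {"dx": 0,"dy": 0,"dz": 0,"ax": 0,"ay": 0,"az": 0,"jaw": 0},
    {"dx": 0,"dy": 0,"dz": 0,"ax": 0,"ay": 0,"az": 0,"jaw": 0},
    {"dx": 0,"dy": 0,"dz": 0,"ax": 0,"ay": 0,"az": 0,"jaw": 0},
    {"dx": 0,"dy": 0,"dz": 0,"ax": 0,"ay": 0,"az": 0,"jaw": 0},
    {"dx": 0,"dy": 0,"dz": 0,"ax": 0,"ay": 0,"az": 0,"jaw": 0},
  ],
)

```text
time: 4.92
tool_pos: [491.5, 195.9, 71.5]
orientation: [0.707, 0.0, -0.707, 0.0]
ft_force: [-2.9, -0.8, 4.8]
opening: 0.002
```

Run:
```python
from h import *
for i in range(3):
    c=env.capture("wrist"); print(env.state()["ft_force"].round(2),env.state()["tool_pos"].round(1))
save("w2.png",c["color"])
```

```text
[-2.66 -1.08  5.22] [491.5 195.9  71.5]
[-2.99 -0.91  5.34] [491.5 195.9  71.5]
[-2.77  0.34  4.64] [491.5 195.9  71.6]
```

View pics/w2.png

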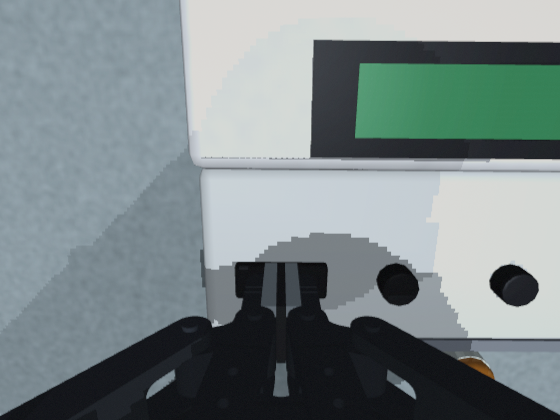

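The fingers are on the bar key alone, and about 5 N held matches 4–5 mm of travel. Now I'll let it up and lift.

>>> play_rows(
  steps=[
    {"dx": -0.2,"dy": 0,"dz": 0,"ax": 0,"ay": 0,"az": 0,"jaw": 0},
    {"dx": -0.4,"dy": 0,"dz": 0,"ax": 0,"ay": 0,"az": 0,"jaw": 0},
    {"dx": -0.8,"dy": 0,"dz": 0,"ax": 0,"ay": 0,"az": 0,"jaw": 0},
    {"dx": -1,"dy": 0,"dz": 0,"ax": 0,"ay": 0,"az": 0,"jaw": 0},
    {"dx": -1,"dy": 0,"dz": 0,"ax": 0,"ay": 0,"az": 0,"jaw": 0},
    {"dx": -1,"dy": 0,"dz": 0,"ax": 0,"ay": 0,"az": 0,"jaw": 0},
    {"dx": -1,"dy": 0,"dz": 0,"ax": 0,"ay": 0,"az": 0,"jaw": 0},
    {"dx": -0.8,"dy": 0,"dz": 0,"ax": 0,"ay": 0,"az": 0,"jaw": 0},
  ],
)

```text
time: 5.73
tool_pos: [491.5, 195.9, 228.7]
orientation: [0.708, 0.0, -0.707, -0.0]
ft_force: [0.9, -0.7, -0.1]
opening: -0.002
```

Run:
```python
from h import *
c=env.capture("wrist"); 
need((551,-351.5,110),(.387,.922)); need((551,-351.5,110),(0,1))
```

```text
t 5.78 pos [492.7 196.2 233. ] F [ 0.1 -1.   3.6] open 0.0 q [ 0.76 -0.15 -0.14  0.   -1.58  0.81]
turn units [ 3.795 -0.057  0.043] shift units after turn [  4.921  19.297 -10.627]
t 5.78 pos [492.7 196.2 233. ] F [ 0.1 -1.   3.6] open 0.0 q [ 0.76 -0.15 -0.14  0.   -1.58  0.81]
turn units [-0.    -0.064  0.031] shift units after turn [ 4.921 21.906 -2.33 ]
```

>>> play_rows(
  steps=[
    {"dx": 0,"dy": 1,"dz": -0.1,"ax": 0,"ay": 0,"az": 0,"jaw": 0},
    {"dx": 0,"dy": 1,"dz": -0.1,"ax": 0,"ay": 0,"az": 0,"jaw": 0},
    {"dx": 0,"dy": 1,"dz": -0.1,"ax": 0,"ay": 0,"az": 0,"jaw": 0},
    {"dx": 0,"dy": 1,"dz": -0.1,"ax": 0,"ay": 0,"az": 0,"jaw": 0},
    {"dx": 0,"dy": 1,"dz": -0.1,"ax": 0,"ay": 0,"az": 0,"jaw": 0},
    {"dx": 0,"dy": 1,"dz": -0.1,"ax": 0,"ay": 0,"az": 0,"jaw": 0},
    {"dx": 0,"dy": 1,"dz": -0.1,"ax": 0,"ay": 0,"az": 0,"jaw": 0},
    {"dx": 0,"dy": 1,"dz": -0.1,"ax": 0,"ay": 0,"az": 0,"jaw": 0},
  ],
)

```text
time: 6.45
tool_pos: [511.2, -5.2, 226.3]
orientation: [-0.707, -0.0, 0.707, 0.0]
ft_force: [0.2, -0.5, -0.1]
opening: 0.002
```

>>> play_rows(
  steps=[
    {"dx": 0,"dy": 1,"dz": -0.1,"ax": 0,"ay": 0,"az": 0,"jaw": 0},
    {"dx": 0,"dy": 1,"dz": -0.1,"ax": 0,"ay": 0,"az": 0,"jaw": 0},
    {"dx": 0,"dy": 1,"dz": -0.1,"ax": 0,"ay": 0,"az": 0,"jaw": 0},
    {"dx": 0,"dy": 1,"dz": -0.1,"ax": 0,"ay": 0,"az": 0,"jaw": 0},
    {"dx": 0,"dy": 1,"dz": -0.1,"ax": 0,"ay": 0,"az": 0,"jaw": 0},
    {"dx": 0,"dy": 1,"dz": -0.1,"ax": 0,"ay": 0,"az": 0,"jaw": 0},
    {"dx": 0,"dy": 1,"dz": -0.1,"ax": 0,"ay": 0,"az": 0,"jaw": 0},
    {"dx": 0,"dy": 1,"dz": -0.1,"ax": 0,"ay": 0,"az": 0,"jaw": 0},
  ],
)

```text
time: 7.12
tool_pos: [531.3, -205.3, 226.2]
orientation: [-0.707, -0.0, 0.707, 0.0]
ft_force: [-0.0, -0.8, -0.1]
opening: -0.001
```

>>> play_rows(
  steps=[
    {"dx": 0,"dy": 1,"dz": -0.1,"ax": 0,"ay": 0,"az": 0,"jaw": 0},
    {"dx": 0,"dy": 1,"dz": -0.1,"ax": 0,"ay": 0,"az": 0,"jaw": 0},
    {"dx": 0,"dy": 1,"dz": -0.1,"ax": 0,"ay": 0,"az": 0,"jaw": 0},
    {"dx": 0,"dy": 1,"dz": -0.1,"ax": 0,"ay": 0,"az": 0,"jaw": 0},
    {"dx": 0,"dy": 1,"dz": -0.1,"ax": 0.9,"ay": 0,"az": 0,"jaw": 0},
    {"dx": 0,"dy": 0.7,"dz": 0,"ax": 0.9,"ay": 0,"az": 0,"jaw": 0},
    {"dx": 0,"dy": 0,"dz": 0,"ax": 1,"ay": 0,"az": 0,"jaw": 0},
    {"dx": 0,"dy": 0,"dz": 0,"ax": 1,"ay": 0,"az": 0,"jaw": 0},
  ],
)

```text
time: 7.78
tool_pos: [541.8, -347.6, 225.4]
orientation: [-0.692, 0.142, 0.693, 0.142]
ft_force: [0.1, 0.6, -0.4]
opening: 0.002
```

Run:
```python
from h import *
for i in range(6): c=env.capture("wrist")
need((551,-351.5,110),(.387,.922))
im=c["color"].copy()
for p in[(551,-351.5,36),(577.4,-289,36)]:
    u,v=proj(c,p); print(u,v); cv2.drawMarker(im,(int(u),int(v)),(255,0,0),0,10)
save("w3.png",im)
```

```text
t 8.08 pos [ 542.4 -346.3  226.4] F [-0.   0.6  0.1] open -0.0 q [-0.26  0.15  0.16 -0.   -1.57  1.43]
turn units [ 0.023 -0.     0.   ] shift units after turn [ 4.655  0.06  -0.4  ]
282.8898033107165 181.56367437884066
203.8389892046626 181.2053783265011
```

View pics/w3.png

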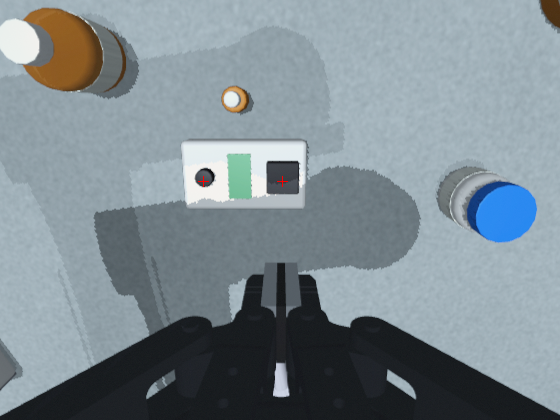

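The picture shows the square start key centred at about (283,178) and the round clear key at (204,177). The amber bottle, vial and jar are well clear. My mark is about 4 px low, so I'll shift ~2 mm further and descend to just above the key.

>>> play_rows(
  steps=[
    {"dx": 1,"dy": 0.06,"dz": -0.25,"ax": 0,"ay": 0,"az": 0,"jaw": 0},
    {"dx": 1,"dy": 0,"dz": -0.23,"ax": 0,"ay": 0,"az": 0,"jaw": 0},
    {"dx": 1,"dy": 0,"dz": 0,"ax": 0,"ay": 0,"az": 0,"jaw": 0},
    {"dx": 1,"dy": 0,"dz": 0,"ax": 0,"ay": 0,"az": 0,"jaw": 0},
    {"dx": 1,"dy": 0,"dz": 0,"ax": 0,"ay": 0,"az": 0,"jaw": 0},
    {"dx": 0.7,"dy": 0,"dz": 0,"ax": 0,"ay": 0,"az": 0,"jaw": 0},
    {"dx": 0.3,"dy": 0,"dz": 0,"ax": 0,"ay": 0,"az": 0,"jaw": 0},
    {"dx": 0.1,"dy": 0,"dz": 0,"ax": 0,"ay": 0,"az": 0,"jaw": 0},
  ],
)

```text
time: 8.75
tool_pos: [552.1, -352.0, 72.1]
orientation: [-0.692, 0.139, 0.694, 0.139]
ft_force: [1.2, -0.1, -0.0]
opening: -0.003
```

Run:
```python
from h import *
for i in range(5): c=env.capture("wrist")
need((552,-351.5,58),(.387,.922))
save("w4.png",c["color"])
```

```text
t 9.0 pos [ 553.6 -352.9   75.8] F [0.4 1.2 0.3] open -0.0 q [-0.26  0.23 -0.03  0.   -1.31  1.44]
turn units [ 0.    -0.027 -0.002] shift units after turn [ 0.712 -0.027  0.081]
```

View pics/w4.png

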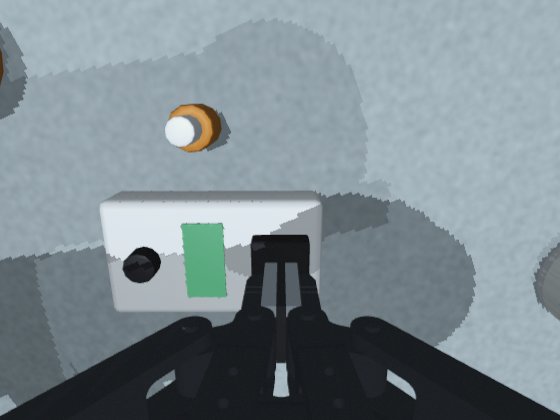

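The tip is centred over the square key, at about (281,265). Descending to first contact.

>>> play_rows(
  steps=[
    {"dx": 0.2,"dy": 0,"dz": 0,"ax": 0,"ay": 0,"az": 0,"jaw": 0},
    {"dx": 0.2,"dy": 0,"dz": 0,"ax": 0,"ay": 0,"az": 0,"jaw": 0},
    {"dx": 0.1,"dy": 0,"dz": 0,"ax": 0,"ay": 0,"az": 0,"jaw": 0},
    {"dx": 0.08,"dy": 0,"dz": 0,"ax": 0,"ay": 0,"az": 0,"jaw": 0},
    {"dx": 0.06,"dy": 0,"dz": 0,"ax": 0,"ay": 0,"az": 0,"jaw": 0},
    {"dx": 0.04,"dy": 0,"dz": 0,"ax": 0,"ay": 0,"az": 0,"jaw": 0},
    {"dx": 0,"dy": 0,"dz": 0,"ax": 0,"ay": 0,"az": 0,"jaw": 0},
    {"dx": 0,"dy": 0,"dz": 0,"ax": 0,"ay": 0,"az": 0,"jaw": 0},
  ],
)

```text
time: 9.67
tool_pos: [552.8, -352.7, 57.2]
orientation: [0.693, -0.14, -0.693, -0.14]
ft_force: [-2.9, 0.3, 2.0]
opening: 0.0
```

>>> play_rows(
  steps=[
    {"dx": 0.04,"dy": 0,"dz": 0,"ax": 0,"ay": 0,"az": 0,"jaw": 0},
    {"dx": 0.04,"dy": 0,"dz": 0,"ax": 0,"ay": 0,"az": 0,"jaw": 0},
    {"dx": 0.04,"dy": 0,"dz": 0,"ax": 0,"ay": 0,"az": 0,"jaw": 0},
    {"dx": 0.03,"dy": 0,"dz": 0,"ax": 0,"ay": 0,"az": 0,"jaw": 0},
    {"dx": 0,"dy": 0,"dz": 0,"ax": 0,"ay": 0,"az": 0,"jaw": 0},
    {"dx": 0,"dy": 0,"dz": 0,"ax": 0,"ay": 0,"az": 0,"jaw": 0},
    {"dx": 0,"dy": 0,"dz": 0,"ax": 0,"ay": 0,"az": 0,"jaw": 0},
    {"dx": 0,"dy": 0,"dz": 0,"ax": 0,"ay": 0,"az": 0,"jaw": 0},
  ],
)

```text
time: 10.33
tool_pos: [552.9, -352.7, 53.4]
orientation: [0.693, -0.14, -0.693, -0.14]
ft_force: [-1.1, 0.2, 4.2]
opening: -0.005
```

Run:
```python
from h import *
for i in range(4):
    c=env.capture("wrist"); print(env.state()["ft_force"].round(2),env.state()["tool_pos"].round(1))
```

```text
[-1.11  0.11  6.04] [ 552.9 -352.7   53.4]
[-1.41  0.25  5.46] [ 552.9 -352.7   53.4]
[-2.11 -0.25  4.34] [ 552.9 -352.7   53.3]
[-0.9  -0.5   4.45] [ 552.9 -352.7   53.3]
```

The mean of about 4.9 N and the tip height (31.4 mm, key top 36) both give ~4.6 mm of travel, past the 3 mm point. Drawing back.

>>> play_rows(
  steps=[
    {"dx": -0.2,"dy": 0,"dz": 0,"ax": 0,"ay": 0,"az": 0,"jaw": 0},
    {"dx": -0.4,"dy": 0,"dz": 0,"ax": 0,"ay": 0,"az": 0,"jaw": 0},
    {"dx": -0.8,"dy": 0,"dz": 0,"ax": 0,"ay": 0,"az": 0,"jaw": 0},
    {"dx": -1,"dy": 0,"dz": 0,"ax": 0,"ay": 0,"az": 0,"jaw": 0},
    {"dx": -1,"dy": 0,"dz": 0,"ax": 0,"ay": 0,"az": 0,"jaw": 0},
    {"dx": -1,"dy": 0,"dz": 0,"ax": 0,"ay": 0,"az": 0,"jaw": 0},
    {"dx": -1,"dy": 0,"dz": 0,"ax": 0,"ay": 0,"az": 0,"jaw": 0},
    {"dx": -0.8,"dy": 0,"dz": 0,"ax": 0,"ay": 0,"az": 0,"jaw": 0},
  ],
)

```text
time: 11.2
tool_pos: [552.7, -352.4, 210.3]
orientation: [0.693, -0.14, -0.693, -0.14]
ft_force: [0.3, -0.4, 0.8]
opening: -0.002
```

Run:
```python
from h import *
import pickle
for i in range(6): w=env.capture("wrist")
t=env.capture("top"); s=env.capture("side"); t0,s0=[pickle.load(open(n+"0.pkl","rb"))for n in("top","side")]
d=lambda a,b:cv2.absdiff(a["color"],b["color"])
# timer shift from its green display, side view
for n,c in(("before",s0),("after",s)):
    a=c["color"][280:335,285:335].astype(int); m=(a[:,:,1]-a[:,:,0]>30); v,u=np.nonzero(m); print(n,u.mean()+285,v.mean()+280,m.sum())
print(env.state()["tool_pos"],env.state()["ft_force"].round(1),env.state()["time"])
f=lambda im:cv2.resize(im,(400,300))
save("end.png",np.vstack([np.hstack([f(t["color"]),f(s["color"])]),np.hstack([f(d(s,s0)),f(w["color"])])]))
```

```text
before 311.46610169491527 300.29661016949154 118
after 311.4758064516129 300.3709677419355 124
[ 552.34549987 -352.23658734  206.48479542] [-0.  -0.4  0.5] 11.6
```

View pics/end.png

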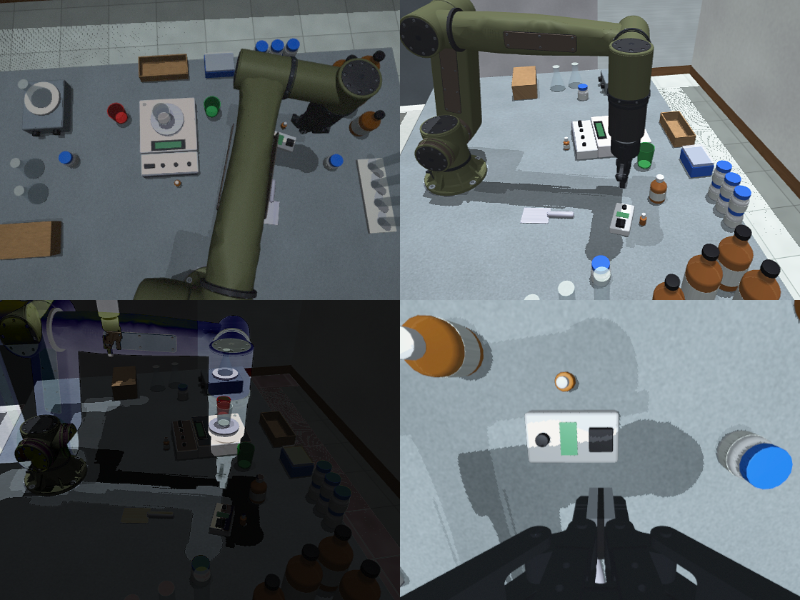

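The timer display moved less than 0.1 px. In the pictures everything stands where it did, and the arm is clear with the wrist force at zero. Handing in.

```bash
python3 -c "
from station import env
print(env.job_done())"
```

```text
the job is handed in; nothing more can be done
None
```

I pressed the tare key and let it come up, then pressed the timer's start key and drew back. The job was handed in at about 11.6 s; no verdict is reported.

- **Tare key:** I pressed the bar-shaped key with the shut fingertips. The force held at about 5 N, with the tip about 5 mm below the key's rest height. I then lifted clear before moving to the timer.
- **Start key:** I pressed the square key at about 4.9 N and about 4.6 mm of travel, then withdrew about 150 mm.
- **Last checks:** The timer's display shifted less than 0.1 px in the side view. In the final pictures the vials, bottle, jars and spatula looked upright (the spatula lying) and in place where visible. In the top view the arm hid part of the timer area. In the side view it hid the beaker, which the top view showed on its pan. The wrist force was back near zero.
- **Disagreements:** The views differed by up to about 5 mm on the tare key's position. The wrist view read farther out because it also sees the key's side wall. I took a value in between, which the 22 mm pads allowed for. Key travel was worked out from force and tip height, not read directly.

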